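Sweep the used culture dishes into the discard box

TASK

The three small culture dishes on the steel tray are finished with. Push the sliding lid of the discard box at the end of the tray all the way open, sweep the three small dishes off the open end of the tray so that they drop into the box, then push the lid fully shut again. Work with the fingertips only and lift nothing; the large dish on the tray is still in use, so leave it where it stands, and do not disturb the tube and the timer beside the tray.

Things in the scene. Friction and masses are not known exactly. Their poses are not given: they have to be found in the camera images.
- discard_station: Fixed stainless sweeping tray on feet with a grey plastic discard box docked at one end. Origin on the bench (z = 0) below the middle of the tray; z up; its own -y points along the tray to the box. The tray's flat top is 75 mm up, x = -72 to +72, y = -130 to +127 mm; 3 mm rims up to 93 mm above the bench on both long sides and the +y end. The box end has no rim.
- tray_end (a point): Middle of the tray's open, rimless end, on its top surface: 75 mm above the bench, at station x = 0, y = -130 mm. What is pushed over this edge drops 71 mm into the discard box when the lid is open. Its axes are the station's.
- box_mouth (a point): Centre of the discard box's mouth, 75 mm above the bench, at station x = 0, y = -165 mm. Mouth: 148 mm along x, y = -133 to -197 mm, shut by the sliding lid. The whole box covers x = -88 to +88, y = -132 to -277 mm, floor 4 mm above the bench; a fixed roof covers its outer half; guide rails along both sides stand 80 mm above the bench.
- discard_lid (a joint): Sliding lid of the discard box, m: 0 = fully shut (against the tray's end), 0.066 = fully open, at its end stop over the box's fixed roof. It opens along the station's -y, away from the tray. About 1.2 N of friction; stays where it is left; may start slightly ajar. A flat plate 154 x 70 x 4 mm, its top 72.5 mm above the bench, with a raised push rib.
- lid_rib (a point): Middle of the top edge of the lid's push rib: a straight bar 70 mm long (along the station's x) and 8 mm thick (along y); its top is 88.5 mm above the bench, 16 mm above the lid's plate. It moves with the lid; at lid value 0 it is at station x = 0, y = -185 mm. Its axes are the station's.
- used_dish_1: Lidded clear-plastic 35 mm culture dish, used: a flat disc 36 mm in diameter and 12 mm high, about 20 g, lying loose and flat on the steel tray at the start. Origin at the centre of its underside.
- used_dish_2: Lidded clear-plastic 35 mm culture dish, used: a flat disc 36 mm in diameter and 12 mm high, about 20 g, lying loose and flat on the steel tray at the start. Origin at the centre of its underside.
- used_dish_3: Lidded clear-plastic 35 mm culture dish, used: a flat disc 36 mm in diameter and 12 mm high, about 20 g, lying loose and flat on the steel tray at the start. Origin at the centre of its underside.
- large_dish: Lidded clear-plastic 60 mm culture dish still in use, 60 mm in diameter and 16 mm high, standing flat on the tray in one of the two corners away from the box. Must be left where it is. Origin at the centre of its underside.
- tube: Capped plastic sample tube standing upright, loose, on the bench just beyond the rimmed +y end of the tray: 34 mm in diameter, 114 mm tall. Bystander. Origin at the centre of its underside.
- timer: Small white lab timer, 66 x 62 x 18 mm, lying loose on the bench beyond the rimmed +y end of the tray. Bystander. Origin at the centre of its underside.

How it is judged:
On the way, in this order (a step that is already met when the one before it is completed fails the run):
1. the lid is pushed all the way open (value of joint discard_lid above 0.058 m), for 0.2 s.
2. all three small dishes lie in the discard box (z of used_dish_1 in the frame of discard_station between -0.005 and 0.055 m and y of used_dish_1 in the frame of discard_station between -0.277 and -0.132 m and x of used_dish_1 in the frame of discard_station between -0.088 and 0.088 m and z of used_dish_2 in the frame of discard_station between -0.005 and 0.055 m and y of used_dish_2 in the frame of discard_station between -0.277 and -0.132 m and x of used_dish_2 in the frame of discard_station between -0.088 and 0.088 m and z of used_dish_3 in the frame of discard_station between -0.005 and 0.055 m and y of used_dish_3 in the frame of discard_station between -0.277 and -0.132 m and x of used_dish_3 in the frame of discard_station between -0.088 and 0.088 m), for 0.2 s.
At the end, for the whole second after the job is handed in: All three small dishes lie at rest inside the discard box (their origins within its walls and less than 55 mm above the bench), its lid is shut to within 5 mm, the large dish is still flat on the tray within 20 mm of where it stood, and the tube stands upright (all of step 2 and value of joint discard_lid below 0.005 m and z of large_dish in the frame of discard_station above 0.07 m and distance of large_dish from where it was at the start of the episode below 0.02 m and angle between tube's own z axis and vertical below 0.1 rad and linear speed of each of used_dish_1, used_dish_2, used_dish_3, large_dish below 0.02 m/s); the robot touches nothing.
It fails at once if a small dish is lifted (more than 20 mm above the tray) (z of any of used_dish_1, used_dish_2, used_dish_3 in the frame of discard_station above 0.095 m).
It fails at once if the large dish is moved more than 20 mm or lifted (distance of large_dish from where it was at the start of the episode above 0.02 m or z of large_dish in the frame of discard_station above 0.09 m).
It fails at once if a small dish falls on the bench beside the box ((z of used_dish_1 in the frame of discard_station below 0.06 m and (y of used_dish_1 in the frame of discard_station above -0.12 m or y of used_dish_1 in the frame of discard_station below -0.285 m or x of used_dish_1 in the frame of discard_station above 0.095 m or x of used_dish_1 in the frame of discard_station below -0.095 m)) or (z of used_dish_2 in the frame of discard_station below 0.06 m and (y of used_dish_2 in the frame of discard_station above -0.12 m or y of used_dish_2 in the frame of discard_station below -0.285 m or x of used_dish_2 in the frame of discard_station above 0.095 m or x of used_dish_2 in the frame of discard_station below -0.095 m)) or (z of used_dish_3 in the frame of discard_station below 0.06 m and (y of used_dish_3 in the frame of discard_station above -0.12 m or y of used_dish_3 in the frame of discard_station below -0.285 m or x of used_dish_3 in the frame of discard_station above 0.095 m or x of used_dish_3 in the frame of discard_station below -0.095 m))).
It fails at once if the tube or the timer is moved more than 20 mm, or the tube is tipped (distance of any of tube, timer from where it was at the start of the episode above 0.02 m or angle between tube's own z axis and vertical above 0.3 rad).
It also fails if it takes over 72 s, if anything falls off the work surface, if the arm or the gripper's body presses on something with over 40 N, if the wrist force passes 120 N, or if a joint passes its speed limit or range.

ROBOT

A 6-joint arm with a two-finger parallel gripper is mounted at the origin on a cart in front of the work surface, level with it; the furniture and walls round the work are solid. World frame = base frame: x ahead of the robot, y to its left, z up, the work surface at z = 0. Lengths are in m, angles in rad, forces in N, time in s.
With the tool pointing down it reaches from about 0.375 to 0.975 m from the base axis. Payload 3.8 kg.
Tool frame: the origin (TCP) lies midway between the tips of the shut fingers; the grasp point (between the pads) lies 19 mm behind it; x points along the fingers, y is the direction in which the jaws open and shut, and the axes are right-handed (so a half turn about x gives the same grasp; the last joint's range is limited). The gripper opens to 85 mm and grips with 20 to 120 N. Pads are 22 mm wide; open, the fingers measure 114 mm over their backs; the gripper's body (76 mm by 85 mm) begins 54 mm behind the grasp point. The pads swing forward as they close: fully open they stand 13 mm farther back than shut.
Start: joints at [-1.38, 0.264, 1.604, -0, 1.274, -0.037], TCP at [0.152, -0.658, 0.231] pointing down, gripper open.
Joint ranges: [-2.63, 2.63], [-0.94, 2.18], [0.31, 2.57], [-1.31, 4.45], [0, 2.66], [-2.55, 2.55]. Speed limits (rad/s): [2.57, 2.57, 3.14, 3.14, 3.14, 3.14].

INTERFACE

Orientations are given as a rotation vector (axis times angle).
In Python, from workcell import read_state, read_camera, get_calibration, finish_job gives the robot as it stands. The module is installed in compiled form; this text tells all that it offers.
- The arm moves only by the shell command python3 -m creep 'ROWS' [FORCE]. ROWS is JSON, a list of rows, each a list of 3 entries, a list of its own where there are three numbers: the closure in counts, from 0 (fully open) to 255 (shut), then the shift along the world's x, y, z in mm, then the turn about the world's z in rad. In form: [[hand, [tx, ty, tz], spin], ...]. A call has exactly 8 rows; each row shifts and turns the commanded pose from where the row before left it; what a row does not reach is not made up. A row lasts 1/12 s, in which the tool goes at most 41.7 mm and 7.16 degrees, less where a joint would pass 70% of its speed; a pose out of reach is approached as far as the arm can. A call is refused whole if a number of a shift passes 41.7 or a number of a turn 0.125, either way. A call with a gripper value outside its range is refused whole. The fingers move at their own pace and stop on an object; FORCE is the grip in N (left out, the last holds). Time passes only in rows, so rows that do not move let the fingers close, or fill a call up. It gives the time, the measured TCP pose, the force and the opening at its end, in the units of the state.
- read_state(): the state, without advancing time (a new reading comes with each control period).
- read_camera(name): name is "scene" or "top"; returns (picture, depth): 384x512x3 uint8, blue, green, red; 384x512 float32, m along the optical axis (not along the pixel's ray), 0 where there is no reading.
- get_calibration(name): a dict with "K" (3x3 intrinsics, pixels), "eye" and "orientation" of the camera in the world. Camera axes: x right, y down, z forward; pixel columns grow to the right and rows downward; lengths in m; the calibration is good to about 2 mm. A picture is of the moment at which its call begins. get_calibration takes no time and is no camera call.
- finish_job(): hands the job in, once; it reports no verdict.
The state is a dict: "time": time; "q": joint angles; "joint_vel": joint speeds; "joint_torque": joint torques, N m; "tool_pos": TCP position; "tcp_rot": TCP orientation; "wrist_force": force on the tool from outside, world axes, zero at the start; "torque": the same for the moment, N m; "width": opening from 0.0 (shut) to 1.0 (fully open).
Only numpy, scipy, OpenCV 4.12 (cv2) and the standard library are available. Lean on these libraries where they do the work, as an engineer would, in place of code of your own. Each camera call takes 0.05 s, during which the arm holds its last target.

## Working session

There is one attempt and no reset: what is moved stays moved. The work goes in short steps, Python scripts to look and compute and a shell command to move; the robot and the scene stay as the last step left them, time stands still between calls to the robot, and variables do not carry over. Pictures are saved under pics/ and viewed, and the job is handed in when it is done.

```bash
mkdir -p pics
python3 - <<'E'
from workcell import *
import cv2
s=read_state();print({k:s[k] for k in('time','tool_pos','tcp_rot','width')})
for n in('scene','top'):
    p,d=read_camera(n);cv2.imwrite(f'pics/{n}0.png',p)
    c=get_calibration(n);print(n,c)
E
```

```text
{'time': 0.0, 'tool_pos': array([ 0.15230325, -0.6568237 ,  0.22993622]), 'tcp_rot': array([ 2.10162431,  0.24284384, -2.10195559]), 'width': 1.0000198200883925}
scene {'K': array([[376.43938935,   0.        , 248.1706386 ],
       [  0.        , 376.43938935, 197.02394224],
       [  0.        ,   0.        ,   1.        ]]), 'eye': array([0.13261233, 0.37651508, 0.75402025]), 'orientation': array([-0.89847812,  2.61637362, -0.9011    ])}
top {'K': array([[423.68667413,   0.        , 248.52377005],
       [  0.        , 423.68667413, 195.35186597],
       [  0.        ,   0.        ,   1.        ]]), 'eye': array([ 0.36361821, -0.03198549,  1.08770257]), 'orientation': array([-2.1885432 ,  2.14526382, -0.08827835])}
```

View pics/scene0.png

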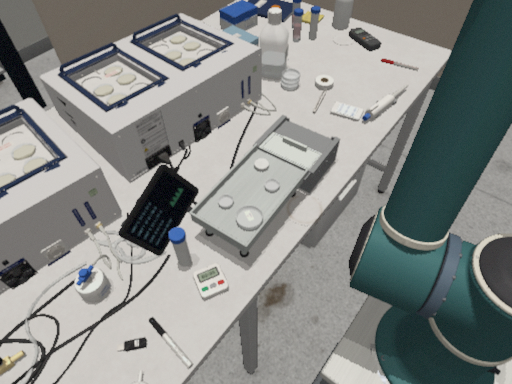

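View pics/top0.png

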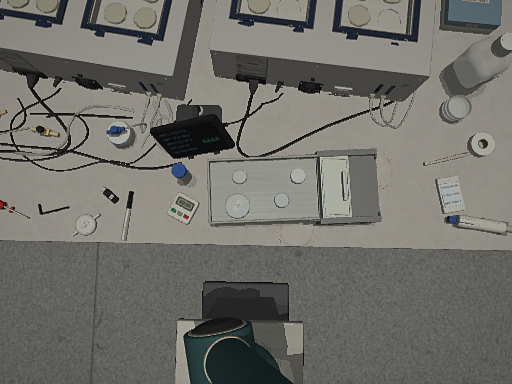

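```bash
cat > h.py <<'E'
from workcell import *
import cv2,numpy as np
def ray(n,u,v,z):
    c=get_calibration(n);R,_=cv2.Rodrigues(np.array(c['orientation']))
    d=R@np.linalg.inv(c['K'])@np.array([u,v,1.]);e=np.array(c['eye'])
    return e+d*(z-e[2])/d[2]
def proj(n,P):
    c=get_calibration(n);R,_=cv2.Rodrigues(np.array(c['orientation']))
    q=c['K']@(R.T@(np.array(P)-c['eye']));return q[:2]/q[2]
E
python3 - <<'E'
import cv2
p=cv2.imread('pics/top0.png')
cv2.imwrite('pics/t0z.png',cv2.resize(p[135:240,195:395],None,fx=4,fy=4,interpolation=cv2.INTER_CUBIC))
p=cv2.imread('pics/scene0.png')
cv2.imwrite('pics/s0z.png',cv2.resize(p[110:260,185:350],None,fx=4,fy=4,interpolation=cv2.INTER_CUBIC))
E
```

```text
(no output)
```

View pics/t0z.png

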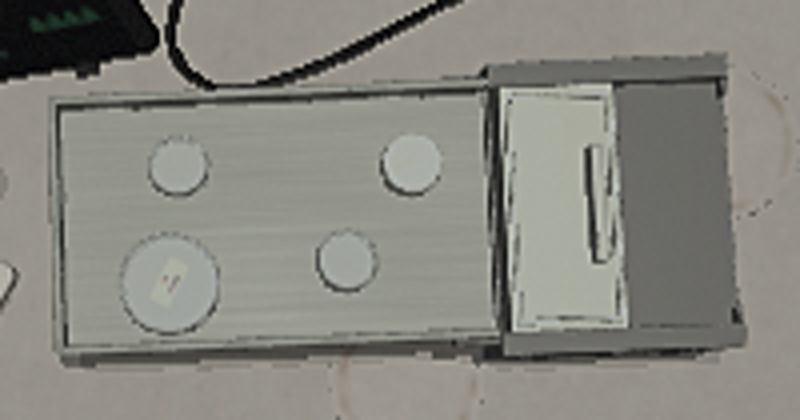

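View pics/s0z.png

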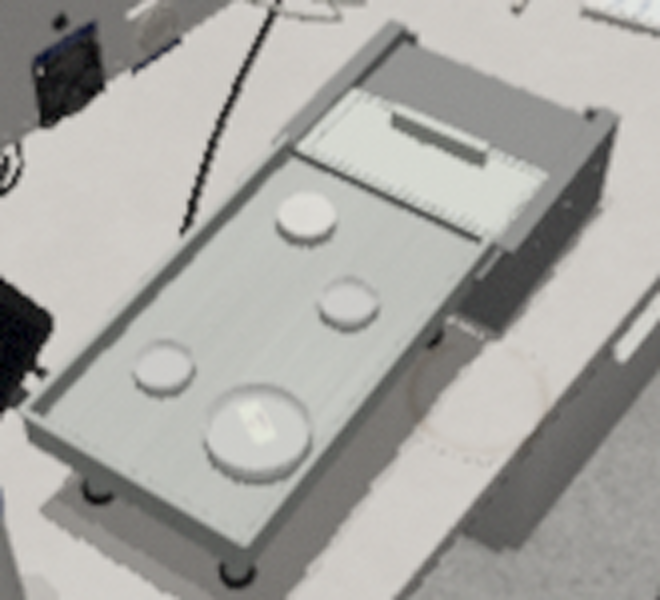

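Run:
```python
from h import *
def w(x,y,z): return ray('top',195+(x+.5)/4-.5,135+(y+.5)/4-.5,z)
C=[((51,98),.093,(75,130)),((63,350),.093,(-75,130)),((726,55),.080,(88,-277)),((745,330),.080,(-88,-277)),((487,68),.080,(88,-132)),((504,353),.08,(-88,-132))]
A=np.array([s for _,_,s in C])/1000.;B=np.array([w(*p,z)[:2] for p,z,_ in C])
a=A-A.mean(0);b=B-B.mean(0)
th=np.arctan2((a[:,0]*b[:,1]-a[:,1]*b[:,0]).sum(),(a*b).sum())
R=np.array([[np.cos(th),-np.sin(th)],[np.sin(th),np.cos(th)]]);t=B.mean(0)-R@A.mean(0)
print('yaw',th,'t',t);print('res mm',((A@R.T+t-B)*1000).round(1))
np.savez('st.npz',R=R,t=t,th=th)
for n,p,z in[('d_a far left',(179,164),.087),('d_b right',(412,162),.087),('d_c mid',(347,258),.087),('big',(170,282),.091),('rib top L end',(595,148),.0885),('rib bot',(600,262),.0885),('lid edge L top',(500,88),.0725),('lidR',(612,85),.0725),('lidRb',(627,327),.0725)]:
    P=w(*p,z);print(n,P.round(4),'station',((R.T@(P[:2]-t))*1000).round(1))
for n,P in [('end',(0,-.13)),('+x edge',(.072,0)),('-x',(-.072,0)),('rib0',(0,-.185))]: print(n,(R@P+t).round(4))
for n,uv,z in [('tube',(179,170),.114),('timer',(184,208),.018)]:
    P=ray('top',*uv,z);print(n,P.round(3))
R3,_=cv2.Rodrigues(read_state()['tcp_rot']);print(R3.round(3))
```

```text
yaw 0.06771515026097549 t [ 0.47543093 -0.05277539]
res mm [[-0.8  0.5]
 [-0.9  1.9]
 [ 3.8 -0.5]
 [-6.7 -2.5]
 [ 4.5  0.8]
 [ 0.  -0.2]]
d_a far left [0.5049 0.0046 0.087 ] station [33.3 55.3]
d_b right [ 0.5087 -0.134   0.087 ] station [ 27.7 -83.3]
d_c mid [ 0.4506 -0.0961  0.087 ] station [-27.7 -41.6]
big [0.434  0.0082 0.091 ] station [-37.2  63.6]
rib top L end [ 0.5189 -0.2423  0.0885] station [  30.6 -192. ]
rib bot [ 0.451  -0.2452  0.0885] station [ -37.4 -190.3]
lid edge L top [ 0.557  -0.1883  0.0725] station [  72.2 -140.7]
lidR [ 0.5601 -0.2559  0.0725] station [  70.7 -208.4]
lidRb [ 0.4138 -0.2647  0.0725] station [ -75.8 -207.2]
end [ 0.4842 -0.1825]
+x edge [ 0.5473 -0.0479]
-x [ 0.4036 -0.0576]
rib0 [ 0.4879 -0.2374]
tube [0.512 0.144 0.114]
timer [0.429 0.146 0.018]
[[-0.     0.226 -0.974]
 [ 0.002 -0.974 -0.226]
 [-1.    -0.002 -0.   ]]
```

Run:
```python
import cv2
p=cv2.imread('pics/top0.png')
cv2.imwrite('pics/t0l.png',cv2.resize(p[148:230,200:300],None,fx=7,fy=7,interpolation=cv2.INTER_CUBIC))
cv2.imwrite('pics/t0r.png',cv2.resize(p[145:227,290:390],None,fx=7,fy=7,interpolation=cv2.INTER_CUBIC))
```

```text
(no output)
```

View pics/t0l.png

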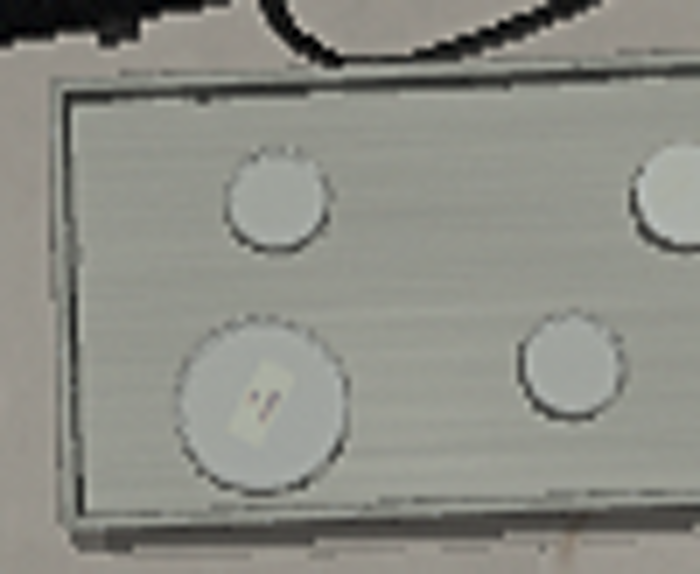

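View pics/t0r.png

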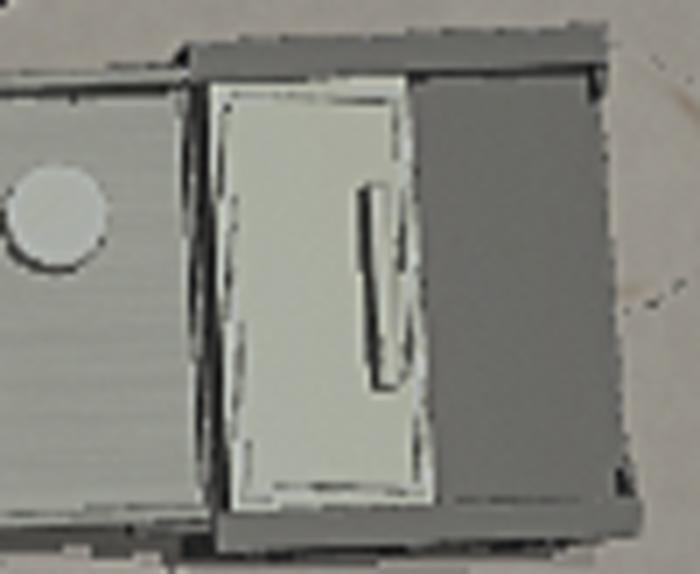

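```bash
cat >> h.py <<'E'
def fit(A,B):
    a=A-A.mean(0);b=B-B.mean(0)
    th=np.arctan2((a[:,0]*b[:,1]-a[:,1]*b[:,0]).sum(),(a*b).sum())
    R=np.array([[np.cos(th),-np.sin(th)],[np.sin(th),np.cos(th)]]);return R,B.mean(0)-R@A.mean(0),th
E
python3 - <<'E'
from h import *
def L(x,y): return 200+(x+.5)/7-.5,148+(y+.5)/7-.5
def Q(x,y): return 290+(x+.5)/7-.5,145+(y+.5)/7-.5
C=[(L(52,80),.093,(75,130)),(L(63,524),.093,(-75,130)),(L(65,92),.093,(72,127)),(L(80,515),.093,(-72,127)),
(Q(190,48),.08,(88,-132)),(Q(605,28),.08,(88,-277)),(Q(638,530),.08,(-88,-277)),(Q(218,548),.08,(-88,-132)),
(Q(187,70),.093,(75,-130)),(Q(210,522),.093,(-75,-130))]
A=np.array([s for _,_,s in C])/1000.;B=np.array([ray('top',*p,z)[:2] for p,z,_ in C])
R,t,th=fit(A,B)
print('yaw',th,'t',t);print('res mm',((A@R.T+t-B)*1000).round(1).tolist())
np.savez('st.npz',R=R,t=t,th=th)
for n,p,z in[('d_a',L(278,198),.087),('d_b',Q(57,213),.087),('d_c',L(572,363),.087),('big',L(264,404),.091),('rib',Q(388,288),.0885),('lidLt',Q(210,85),.0725),('lidLb',Q(232,508),.0725),('lidRt',Q(405,76),.0725),('lidRb',Q(435,502),.0725)]:
    P=ray('top',*p,z);print(n,P.round(4),'station',((R.T@(P[:2]-t))*1000).round(1))
E
```

```text
yaw 0.05966879468569087 t [ 0.47449553 -0.05220395]
res mm [[-0.9, -0.3], [-0.0, -1.1], [0.3, 1.0], [0.0, 1.7], [2.1, 1.4], [1.1, -1.1], [-2.4, -1.8], [-2.1, 1.3], [-0.8, -0.3], [2.6, -0.7]]
d_a [0.5043 0.0048 0.087 ] station [33.2 55.1]
d_b [ 0.509  -0.1342  0.087 ] station [ 29.6 -83.9]
d_c [ 0.4499 -0.0959  0.087 ] station [-27.2 -42.2]
big [0.4337 0.0078 0.091 ] station [-37.2  62.3]
rib [ 0.4853 -0.2461  0.0885] station [  -0.8 -194.2]
lidLt [ 0.5568 -0.1882  0.0725] station [  74.1 -140.6]
lidLb [ 0.4106 -0.1964  0.0725] station [ -72.4 -140.1]
lidRt [ 0.5612 -0.2555  0.0725] station [  74.4 -208.1]
lidRb [ 0.414  -0.2655  0.0725] station [ -73.1 -209.3]
```

```bash
cat >> h.py <<'E'
st=np.load('st.npz');R_,t_=st['R'],st['t']
def W(x,y): return (R_@np.array([x,y])/1000+t_)*1000
def S(p): return R_.T@(np.array(p[:2])-t_)*1000
def where(x=None,y=None,z=None):
    s=read_state();p=np.array(s['tool_pos']);R3,_=cv2.Rodrigues(np.array(s['tcp_rot']))
    a=np.arctan2(R3[1,1],R3[0,1]);a0=float(st['th'])
    e=(a0-a+np.pi/2)%np.pi-np.pi/2
    print('t',round(s['time'],2),'p',(p*1000).round(1),'stn',S(p).round(1),'yawerr',round(float(e),3),'w',round(s['width'],3),'F',np.array(s['wrist_force']).round(1))
    if x is not None: print('delta mm',(W(x,y)-p[:2]*1000).round(1),(z-p[2]*1000).round(1))
E
python3 -c "
from h import *
where(-1,-165,120)"
python3 -m creep '[[200,[20,26,0],0.12],[200,[20,26,0],0.12],[200,[20,26,0],0.12],[200,[20,26,0],0.12],[200,[20,26,0],0.12],[200,[20,26,0],0.12],[200,[20,26,0],0.12],[200,[20,26,0],0.12]]' 40
python3 -c "
from h import *
where(-1,-165,120)"
```

```text
t 0.1 p [ 152.3 -656.9  230.1] stn [-357.7 -584.4] yawerr 1.403 w 1.001 F [-0.1  0.2 -0.2]
delta mm [331.  439.9] -110.1
time: 0.77
tool_pos: [0.3129, -0.4479, 0.2308]
tcp_rot: [1.482, 1.007, -1.482]
wrist_force: [-0.2, 0.2, -0.5]
width: 0.216
t 0.77 p [ 312.9 -447.9  230.8] stn [-184.9 -385.3] yawerr 0.437 w 0.216 F [-0.2  0.2 -0.5]
delta mm [170.4 230.9] -110.8
```

```bash
python3 -m creep '[[200,[21,29,0],0.11],[200,[21,29,0],0.11],[200,[21,29,0],0.11],[200,[21,29,0],0.107],[200,[21,29,-10],0],[200,[21,29,-20],0],[200,[21,29,-30],0],[200,[23,28,-30],0]]'
python3 -c "
from h import *
where(-1,-165,79)"
```

```text
time: 1.43
tool_pos: [0.4785, -0.2233, 0.1477]
tcp_rot: [1.169, 1.233, -1.168]
wrist_force: [1.0, -0.4, -0.9]
width: 0.213
t 1.43 p [ 478.5 -223.3  147.7] stn [  -6.2 -171.1] yawerr 0.005 w 0.213 F [ 1.  -0.4 -0.9]
delta mm [4.8 6.4] -68.7
```

```bash
python3 -m creep '[[200,[0,0,0],0],[200,[0,0,0],0],[200,[0,0,-10],0],[200,[0,0,-15],0],[200,[0,0,-10],0],[200,[0,0,-10],0],[200,[0,0,0],0],[200,[0,0,0],0]]'
python3 - <<'E'
from h import *
where(-1,-165,79)
p,d=read_camera('top');cv2.imwrite('pics/t1.png',cv2.resize(p[120:250,250:420],None,fx=4,fy=4))
p,d=read_camera('scene');cv2.imwrite('pics/s1.png',cv2.resize(p[90:240,220:400],None,fx=4,fy=4))
E
```

```text
time: 2.1
tool_pos: [0.4768, -0.2253, 0.1025]
tcp_rot: [1.17, 1.235, -1.171]
wrist_force: [0.7, 0.1, -0.5]
width: 0.214
t 2.1 p [ 476.8 -225.3  102.5] stn [  -8. -173.] yawerr 0.007 w 0.214 F [ 0.7  0.1 -0.5]
delta mm [6.5 8.4] -23.5
```

View pics/s1.png

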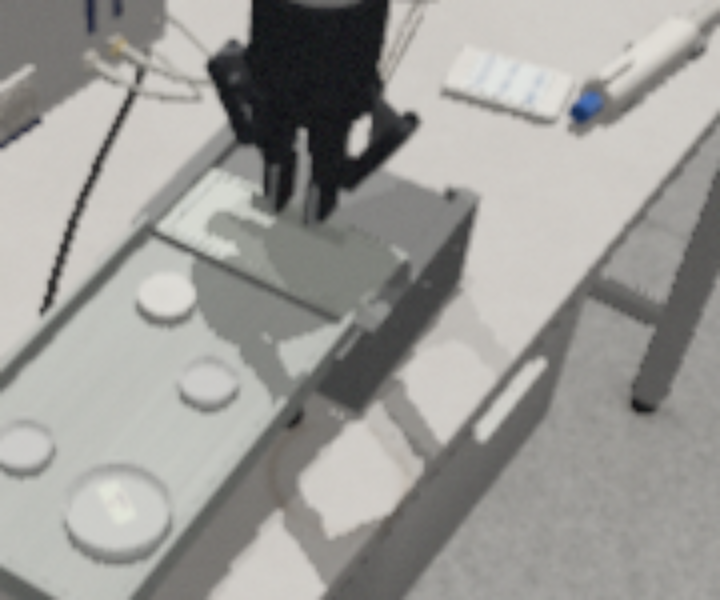

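View pics/t1.png

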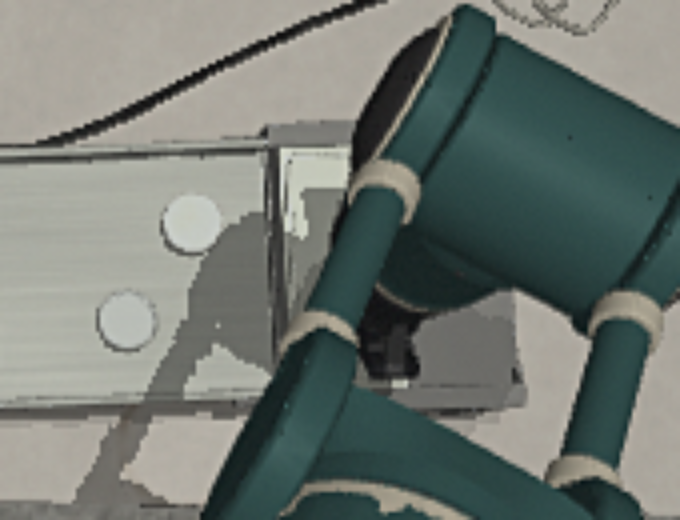

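```bash
python3 -m creep '[[200,[6,9,0],0],[200,[0,0,0],0],[200,[0,0,-10],0],[200,[0,0,-10],0],[200,[0,0,-4],0],[200,[0,0,0],0],[200,[0,0,0],0],[200,[0,0,0],0]]'
python3 - <<'E'
from h import *
where(-1,-236,79)
p,d=read_camera('scene');cv2.imwrite('pics/s2.png',cv2.resize(p[90:190,240:360],None,fx=6,fy=6))
E
```

```text
time: 2.87
tool_pos: [0.4834, -0.2159, 0.0787]
tcp_rot: [1.169, 1.235, -1.17]
wrist_force: [0.2, 0.0, -0.1]
width: 0.213
t 2.87 p [ 483.4 -215.9   78.7] stn [  -0.8 -163.9] yawerr 0.006 w 0.213 F [ 0.2  0.  -0.1]
delta mm [  4.1 -71.9] 0.3
```

View pics/s2.png

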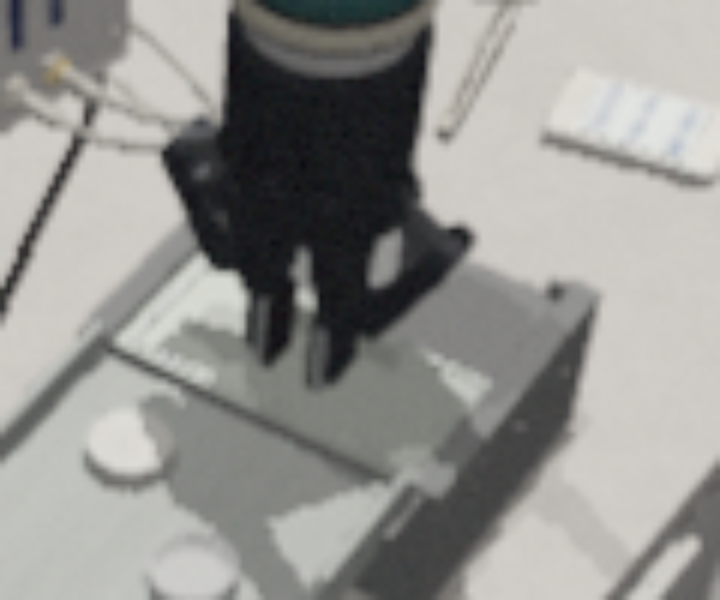

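Fingertips (265,360 and 320,380) are down just above the lid plate, on the tray side of the rib. I push along station -y.

```bash
python3 -m creep '[[200,[0.5,-8,0],0],[200,[0.5,-8,0],0],[200,[0.5,-8,0],0],[200,[0.5,-8,0],0],[200,[0.5,-8,0],0],[200,[0.5,-8,0],0],[200,[0.5,-8,0],0],[200,[0.5,-8,0],0]]'
python3 -m creep '[[200,[0,-2,0],0],[200,[0,-2,0],0],[200,[0,-2,0],0],[200,[0,-2,0],0],[200,[0,0,0],0],[200,[0,0,0],0],[200,[0,0,0],0],[200,[0,0,0],0]]'
python3 - <<'E'
from h import *
where(-1,-236,79)
p,d=read_camera('scene');cv2.imwrite('pics/s3.png',cv2.resize(p[90:190,240:360],None,fx=6,fy=6))
E
```

```text
time: 3.58
tool_pos: [0.4877, -0.2809, 0.0791]
tcp_rot: [1.17, 1.234, -1.169]
wrist_force: [0.2, 1.7, 0.3]
width: 0.214
time: 4.25
tool_pos: [0.4875, -0.2869, 0.0788]
tcp_rot: [1.17, 1.235, -1.169]
wrist_force: [1.0, 5.3, 1.5]
width: 0.215
t 4.25 p [ 487.5 -286.9   78.8] stn [  -1.  -235.1] yawerr 0.005 w 0.215 F [1.  5.3 1.5]
delta mm [ 0.1 -0.9] 0.2
```

View pics/s3.png

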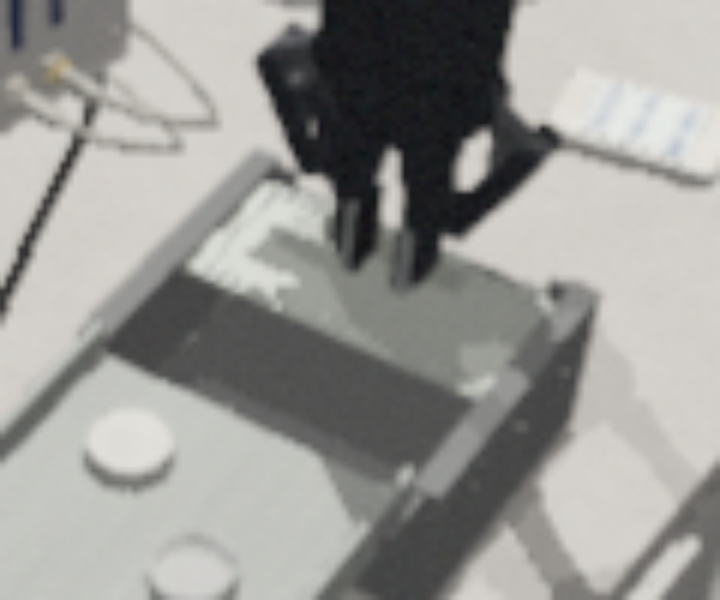

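The lid has uncovered the mouth, with its edge at about (190,270)-(470,400). The force rose from 1.7 to 5.3 N, which points to the end stop. I'll press a little more to be sure.

```bash
python3 -m creep '[[200,[0,-2,0],0],[200,[0,-1,0],0],[200,[0,0,0],0],[200,[0,0,0],0],[200,[0,0,0],0],[200,[0,0,0],0],[200,[0,0,0],0],[200,[0,0,0],0]]'
python3 - <<'E'
from h import *
where(-1,-190,130)
p,d=read_camera('scene')
g=cv2.imwrite('pics/s4.png',cv2.resize(p[90:190,240:360],None,fx=6,fy=6))
E
```

```text
time: 4.97
tool_pos: [0.4874, -0.2871, 0.0787]
tcp_rot: [1.174, 1.239, -1.167]
wrist_force: [2.2, 13.8, 4.0]
width: 0.214
t 4.97 p [ 487.4 -287.1   78.7] stn [  -1.1 -235.3] yawerr 0.006 w 0.214 F [ 2.2 13.8  4. ]
delta mm [-2.6 45.2] 51.3
```

View pics/s4.png

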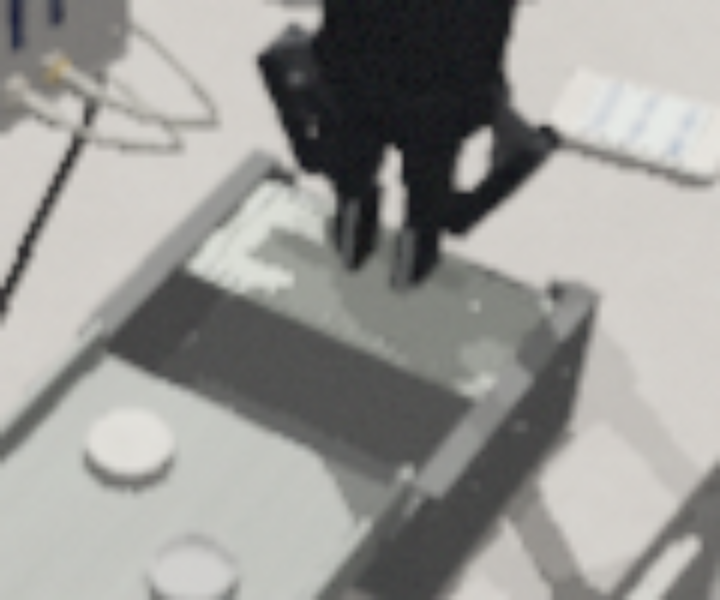

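End stop reached: the force climbs and nothing moves. I'll retreat, then go behind dish b.

```bash
python3 -m creep '[[200,[0,5,0],0],[200,[0,5,10],0],[200,[0,0,15],0],[200,[0,0,15],0],[200,[3,15,0],0],[200,[3,25,0],0],[200,[3,30,0],0],[200,[3,30,0],0]]'
python3 -m creep '[[200,[2,25,0],0],[200,[2,25,0],0],[200,[2,15,0],0],[200,[2,5,0],0],[200,[0,0,0],0],[200,[0,0,0],0],[200,[0,0,0],0],[200,[0,0,0],0]]'
python3 - <<'E'
from h import *
where(30,-45,80)
p,d=read_camera('scene')
g=cv2.imwrite('pics/s5.png',cv2.resize(p[90:240,190:350],None,fx=5,fy=5)[:600])
E
```

```text
time: 5.68
tool_pos: [0.4999, -0.1812, 0.1201]
tcp_rot: [1.17, 1.231, -1.17]
wrist_force: [-0.6, 1.0, -0.5]
width: 0.213
time: 6.35
tool_pos: [0.5076, -0.112, 0.1191]
tcp_rot: [1.17, 1.233, -1.17]
wrist_force: [0.3, 0.7, 0.7]
width: 0.218
t 6.35 p [ 507.6 -112.   119.1] stn [ 29.4 -61.7] yawerr 0.007 w 0.218 F [0.3 0.7 0.7]
delta mm [-0.4 16.7] -39.1
```

View pics/s5.png

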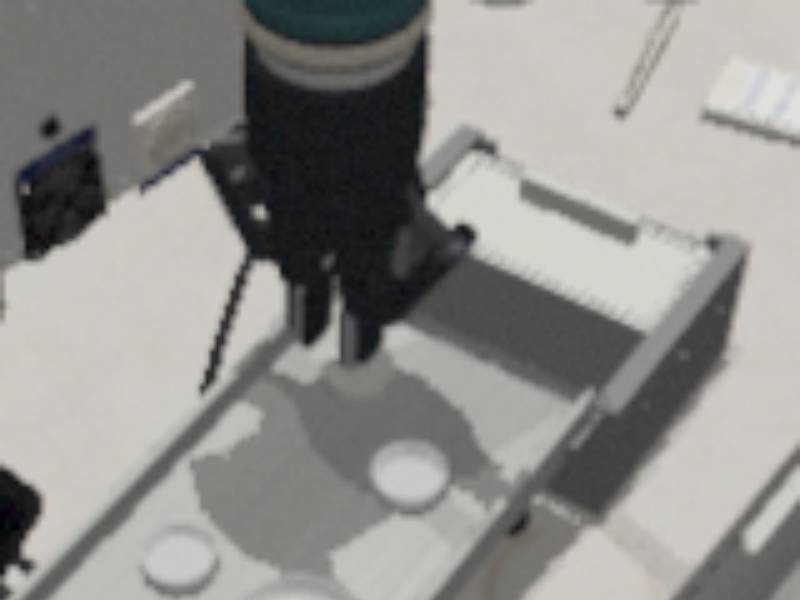

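The lid is fully over the roof, and the fingers hang over dish b near (360,370). Next I move back and lower behind the dish.

```bash
python3 -m creep '[[200,[0,10,0],0],[200,[0,10,0],0],[200,[0,0,0],0],[200,[0,0,-13],0],[200,[0,0,-13],0],[200,[0,0,-12],0],[200,[0,0,-1],0],[200,[0,0,0],0]]'
python3 - <<'E'
from h import *
where(30,-126,79)
p,d=read_camera('scene')
g=cv2.imwrite('pics/s6.png',cv2.resize(p[110:240,190:350],None,fx=4.6,fy=4.6)[:600])
E
```

```text
time: 7.07
tool_pos: [0.5064, -0.0905, 0.0788]
tcp_rot: [1.168, 1.237, -1.171]
wrist_force: [0.4, -0.7, 0.2]
width: 0.214
t 7.07 p [506.4 -90.5  78.8] stn [ 29.6 -40.1] yawerr 0.005 w 0.214 F [ 0.4 -0.7  0.2]
delta mm [  5.5 -85.7] 0.2
```

View pics/s6.png

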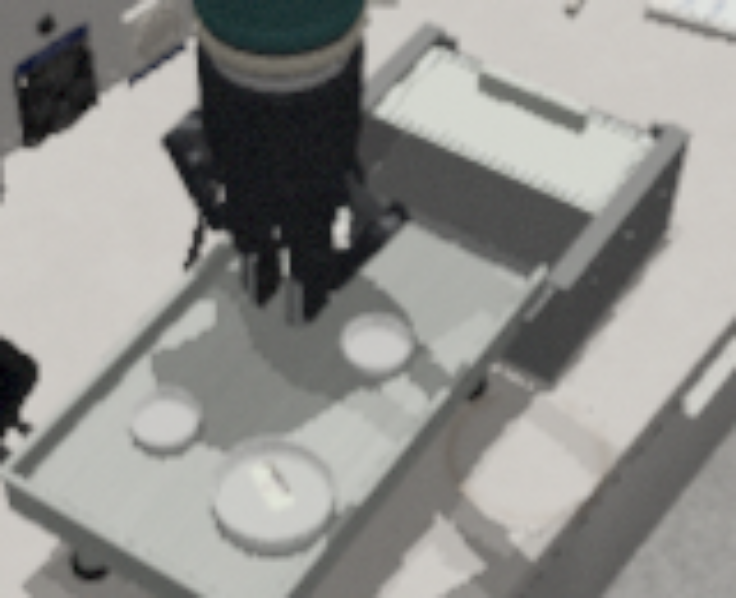

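```bash
python3 -m creep '[[200,[0.4,-6,0],0],[200,[0.4,-6,0],0],[200,[0.4,-6,0],0],[200,[0.4,-6,0],0],[200,[0.4,-6,0],0],[200,[0.4,-6,0],0],[200,[0.4,-6,0],0],[200,[0.4,-6,0],0]]'
python3 -m creep '[[200,[0.3,-5,0],0],[200,[0.3,-5,0],0],[200,[0.3,-5,0],0],[200,[0.3,-5,0],0],[200,[0.3,-5,0],0],[200,[0.3,-5,0],0],[200,[0.3,-5,0],0],[200,[0,0,0],0]]'
python3 - <<'E'
from h import *
where(30,-126,79)
p,d=read_camera('scene')
g=cv2.imwrite('pics/s7.png',cv2.resize(p[110:240,190:350],None,fx=4.6,fy=4.6)[:600])
E
```

```text
time: 7.78
tool_pos: [0.5107, -0.1397, 0.08]
tcp_rot: [1.17, 1.234, -1.17]
wrist_force: [0.7, 0.5, 1.1]
width: 0.215
time: 8.45
tool_pos: [0.513, -0.1749, 0.08]
tcp_rot: [1.17, 1.233, -1.17]
wrist_force: [0.0, -1.0, 0.2]
width: 0.218
t 8.45 p [ 513.  -174.9   80. ] stn [  31.1 -124.7] yawerr 0.006 w 0.218 F [ 0.  -1.   0.2]
delta mm [-1.1 -1.3] -1.0
```

View pics/s7.png

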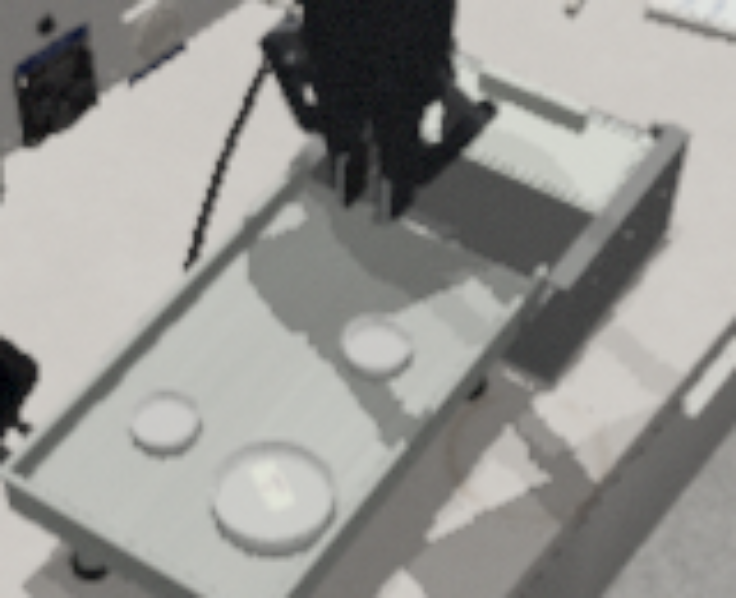

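```bash
python3 -c "
from h import *
where(-27,-3,115)"
python3 -m creep '[[200,[0,4,0],0],[200,[0,4,10],0],[200,[0,0,15],0],[200,[0,0,12],0],[200,[-12,20,0],0],[200,[-16,25,0],0],[200,[-16,25,0],0],[200,[-14,25,0],0]]'
python3 -m creep '[[200,[-8,15,0],0],[200,[0,4,0],0],[200,[0,0,0],0],[200,[0,0,0],0],[200,[0,0,0],0],[200,[0,0,0],0],[200,[0,0,0],0],[200,[0,0,0],0]]'
python3 - <<'E'
from h import *
where(-27,-2,80)
p,d=read_camera('scene')
g=cv2.imwrite('pics/s8.png',cv2.resize(p[110:240,190:350],None,fx=4.6,fy=4.6)[:600])
E
```

```text
t 8.5 p [ 512.9 -174.4   79.9] stn [  31.  -124.3] yawerr 0.006 w 0.214 F [-0.  -0.2  0.5]
delta mm [-65.2 117.6] 35.1
time: 9.17
tool_pos: [0.4543, -0.0698, 0.118]
tcp_rot: [1.17, 1.233, -1.169]
wrist_force: [0.1, 0.6, -0.3]
width: 0.216
time: 9.83
tool_pos: [0.4471, -0.0525, 0.1169]
tcp_rot: [1.17, 1.234, -1.17]
wrist_force: [-0.8, 0.3, -0.3]
width: 0.214
t 9.83 p [447.1 -52.5 116.9] stn [-27.4   1.4] yawerr 0.007 w 0.214 F [-0.8  0.3 -0.3]
delta mm [ 0.6 -3.3] -36.9
```

View pics/s8.png

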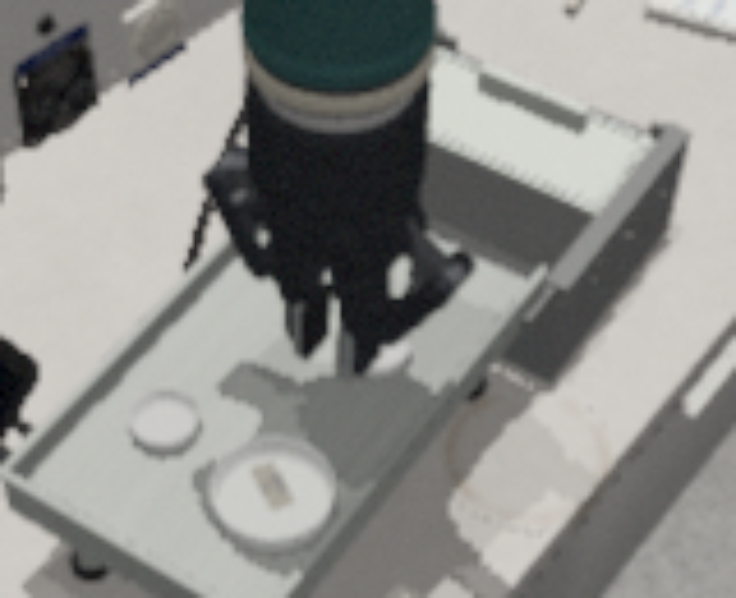

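```bash
python3 -m creep '[[200,[0.5,0,-13],0],[200,[0,0,-13],0],[200,[0,0,-11],0],[200,[0,0,0],0],[200,[0,0,0],0],[200,[0,0,0],0],[200,[0,0,0],0],[200,[0,0,0],0]]'
python3 -m creep '[[200,[0.4,-6,0],0],[200,[0.4,-6,0],0],[200,[0.4,-6,0],0],[200,[0.4,-6,0],0],[200,[0.4,-6,0],0],[200,[0.4,-6,0],0],[200,[0.4,-6,0],0],[200,[0.4,-6,0],0]]'
python3 - <<'E'
from h import *
where(-27,-125,79)
p,d=read_camera('scene')
g=cv2.imwrite('pics/s9.png',cv2.resize(p[110:240,190:350],None,fx=4.6,fy=4.6)[:600])
E
```

```text
time: 10.55
tool_pos: [0.4481, -0.052, 0.0807]
tcp_rot: [1.17, 1.233, -1.168]
wrist_force: [-1.4, 0.3, -1.0]
width: 0.218
time: 11.22
tool_pos: [0.4506, -0.1006, 0.0799]
tcp_rot: [1.17, 1.234, -1.17]
wrist_force: [0.2, 0.5, 1.0]
width: 0.215
t 11.22 p [ 450.6 -100.6   79.9] stn [-26.8 -46.9] yawerr 0.006 w 0.215 F [0.2 0.5 1. ]
delta mm [  4.4 -78. ] -0.9
```

View pics/s9.png

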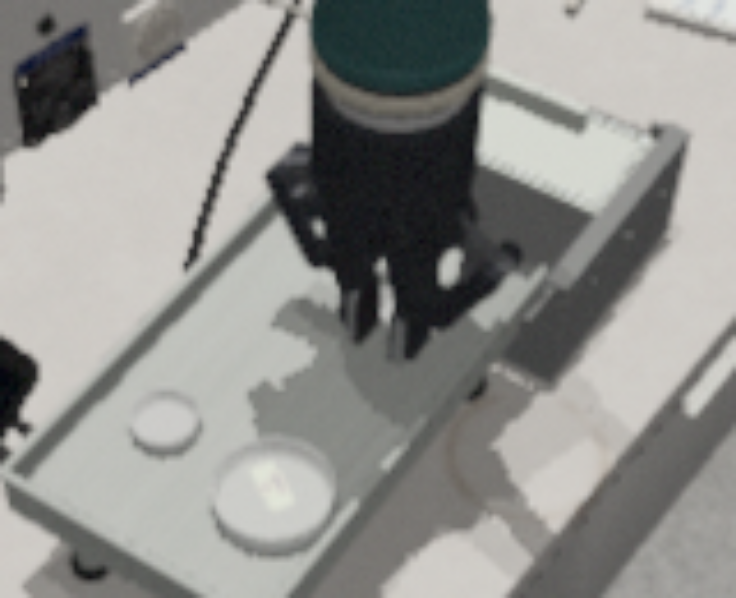

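Dish c is being pushed. It is hidden behind the fingers, and the tray behind them is clear. I'll carry on to the edge.

```bash
python3 -m creep '[[200,[0.3,-5,0],0],[200,[0.3,-5,0],0],[200,[0.3,-5,0],0],[200,[0.3,-5,0],0],[200,[0.3,-5,0],0],[200,[0.3,-5,0],0],[200,[0.3,-5,0],0],[200,[0.3,-5,0],0]]'
python3 -m creep '[[200,[0.3,-5,0],0],[200,[0.3,-5,0],0],[200,[0.3,-5,0],0],[200,[0.3,-5,0],0],[200,[0.3,-5,0],0],[200,[0.3,-5,0],0],[200,[0.3,-5,0],0],[200,[0.3,-3,0],0]]'
python3 - <<'E'
from h import *
where(33,92,115)
p,d=read_camera('scene')
g=cv2.imwrite('pics/s10.png',cv2.resize(p[110:240,190:350],None,fx=4.6,fy=4.6)[:600])
E
```

```text
time: 11.93
tool_pos: [0.4529, -0.1404, 0.0799]
tcp_rot: [1.169, 1.234, -1.169]
wrist_force: [0.3, 0.1, -1.4]
width: 0.214
time: 12.6
tool_pos: [0.4554, -0.1786, 0.08]
tcp_rot: [1.169, 1.234, -1.17]
wrist_force: [-0.2, 0.3, -0.4]
width: 0.211
t 12.6 p [ 455.4 -178.6   80. ] stn [ -26.6 -125. ] yawerr 0.006 w 0.211 F [-0.2  0.3 -0.4]
delta mm [ 46.5 220.2] 35.0
```

View pics/s10.png

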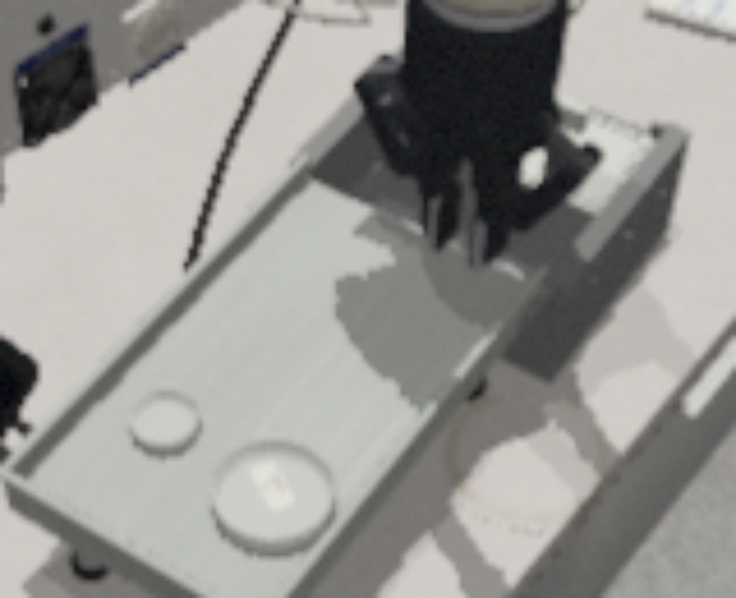

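```bash
python3 -m creep '[[200,[0,4,0],0],[200,[0,4,10],0],[200,[0,0,15],0],[200,[0,0,15],0],[200,[10,20,0],0],[200,[10,25,0],0],[200,[10,30,0],0],[200,[8,30,0],0]]'
python3 -m creep '[[200,[8,30,0],0],[200,[0,30,0],0],[200,[0,25,0],0],[200,[0,15,0],0],[200,[0,7,0],0],[200,[0,0,0],0],[200,[0,0,0],0],[200,[0,0,0],0]]'
python3 - <<'E'
from h import *
where(33,92,80)
p,d=read_camera('scene')
g=cv2.imwrite('pics/s11.png',cv2.resize(p[110:260,170:350],None,fx=4,fy=4)[:600])
E
```

```text
time: 13.32
tool_pos: [0.4941, -0.0634, 0.1212]
tcp_rot: [1.171, 1.233, -1.169]
wrist_force: [1.2, -0.0, -0.2]
width: 0.215
time: 13.98
tool_pos: [0.5013, 0.0415, 0.1202]
tcp_rot: [1.169, 1.234, -1.17]
wrist_force: [-0.1, 0.7, 0.0]
width: 0.216
t 13.98 p [501.3  41.5 120.2] stn [32.4 91.9] yawerr 0.006 w 0.216 F [-0.1  0.7  0. ]
delta mm [0.6 0.1] -40.2
```

View pics/s11.png

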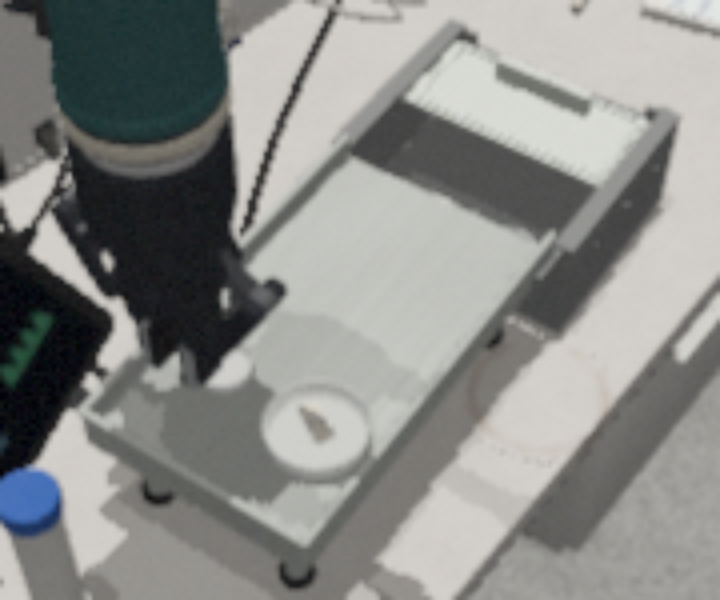

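```bash
python3 -m creep '[[200,[0.5,1,-13],0],[200,[0,0,-13],0],[200,[0,0,-10],0],[200,[0,0,-4],0],[200,[0,0,0],0],[200,[0,0,0],0],[200,[0,0,0],0],[200,[0,0,0],0]]'
python3 - <<'E'
from h import *
where(33,-125,80)
p,d=read_camera('scene')
g=cv2.imwrite('pics/s12.png',cv2.resize(p[110:260,170:350],None,fx=4,fy=4)[:600])
E
```

```text
time: 14.7
tool_pos: [0.5025, 0.043, 0.0807]
tcp_rot: [1.17, 1.233, -1.168]
wrist_force: [-0.5, -0.0, 0.4]
width: 0.21
t 14.7 p [502.5  43.   80.7] stn [33.7 93.4] yawerr 0.006 w 0.21 F [-0.5 -0.   0.4]
delta mm [  12.4 -218. ] -0.7
```

View pics/s12.png

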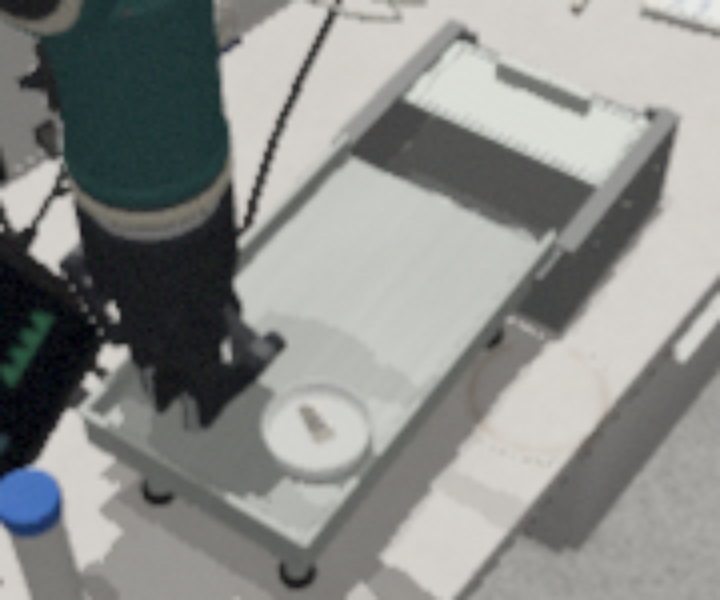

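The fingers are down behind dish a, clear of the large dish at (315,430). Now the push.

```bash
python3 -m creep '[[200,[0.4,-6,0],0],[200,[0.4,-6,0],0],[200,[0.4,-6,0],0],[200,[0.4,-6,0],0],[200,[0.4,-6,0],0],[200,[0.4,-6,0],0],[200,[0.4,-6,0],0],[200,[0.4,-6,0],0]]'
python3 -m creep '[[200,[0.4,-6,0],0],[200,[0.4,-6,0],0],[200,[0.4,-6,0],0],[200,[0.4,-6,0],0],[200,[0.4,-6,0],0],[200,[0.4,-6,0],0],[200,[0.4,-6,0],0],[200,[0.4,-6,0],0]]'
python3 - <<'E'
from h import *
where(33,-125,80)
p,d=read_camera('scene')
g=cv2.imwrite('pics/s13.png',cv2.resize(p[110:260,170:350],None,fx=4,fy=4)[:600])
p,d=read_camera('top')
g=cv2.imwrite('pics/t13.png',cv2.resize(p[130:240,200:390],None,fx=4,fy=4)[:600])
E
```

```text
time: 15.42
tool_pos: [0.5051, -0.0056, 0.0799]
tcp_rot: [1.17, 1.234, -1.17]
wrist_force: [1.0, 0.6, -0.2]
width: 0.217
time: 16.08
tool_pos: [0.5083, -0.0535, 0.08]
tcp_rot: [1.169, 1.234, -1.169]
wrist_force: [0.2, 0.7, 0.3]
width: 0.214
t 16.08 p [508.3 -53.5  80. ] stn [33.6 -3.3] yawerr 0.006 w 0.214 F [0.2 0.7 0.3]
delta mm [   6.6 -121.5] 0.0
```

View pics/s13.png

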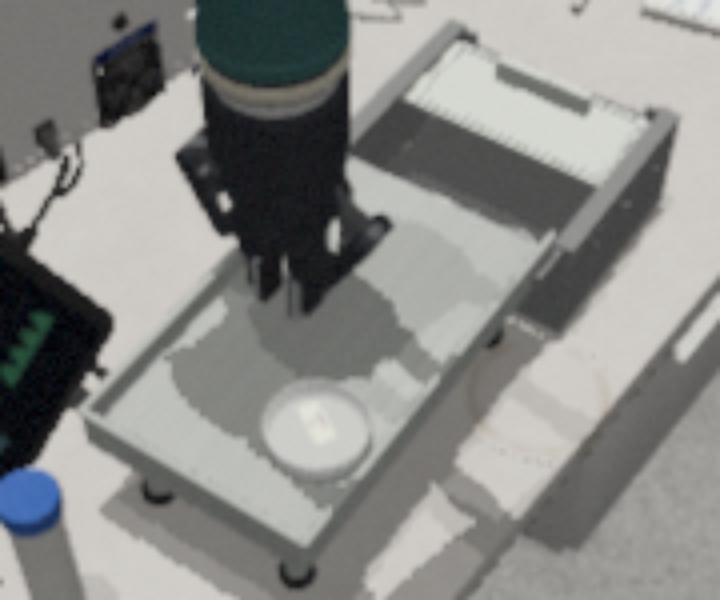

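View pics/t13.png

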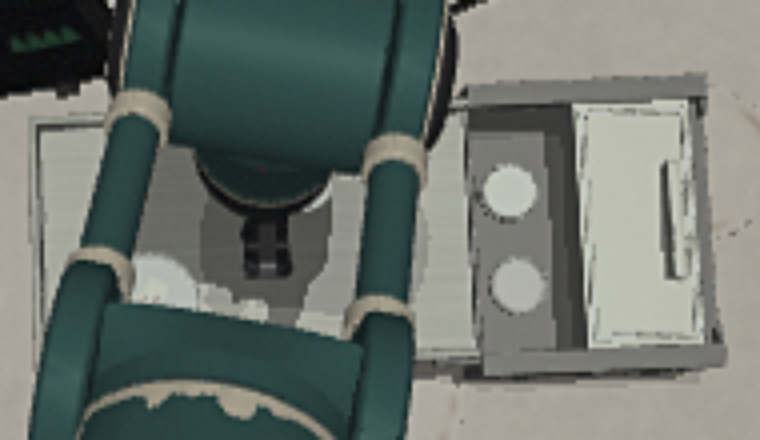

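Two dishes lie flat on the box floor at (508,190) and (517,285), and dish a is moving ahead of the fingers.

```bash
python3 -m creep '[[200,[0.4,-6,0],0],[200,[0.4,-6,0],0],[200,[0.4,-6,0],0],[200,[0.4,-6,0],0],[200,[0.4,-6,0],0],[200,[0.4,-6,0],0],[200,[0.4,-6,0],0],[200,[0.4,-6,0],0]]'
python3 -m creep '[[200,[0.4,-5,0],0],[200,[0.4,-5,0],0],[200,[0.4,-5,0],0],[200,[0.4,-5,0],0],[200,[0.4,-5,0],0],[200,[0.4,-5,0],0],[200,[0.4,-5,0],0],[200,[0.4,-5,0],0]]'
python3 -m creep '[[200,[0.3,-5,0],0],[200,[0.3,-5,0],0],[200,[0.3,-5,0],0],[200,[0.3,-5,0],0],[200,[0.3,-5,0],0],[200,[0.3,-5,0],0],[200,[0.3,-5,0],0],[200,[0,0,0],0]]'
python3 -m creep '[[200,[0,4,0],0],[200,[0,4,10],0],[200,[0,0,15],0],[200,[0,0,15],0],[200,[0,20,15],0],[200,[0,25,15],0],[200,[0,30,0],0],[200,[0,30,0],0]]'
python3 - <<'E'
from h import *
where(0,-268,120)
p,d=read_camera('scene')
g=cv2.imwrite('pics/s14.png',cv2.resize(p[110:260,170:350],None,fx=4,fy=4)[:600])
p,d=read_camera('top')
g=cv2.imwrite('pics/t14.png',cv2.resize(p[130:240,200:390],None,fx=4,fy=4)[:600])
E
```

```text
time: 16.85
tool_pos: [0.5115, -0.1016, 0.0799]
tcp_rot: [1.169, 1.234, -1.169]
wrist_force: [0.4, -0.0, 0.2]
width: 0.213
time: 17.52
tool_pos: [0.5147, -0.1414, 0.0799]
tcp_rot: [1.169, 1.234, -1.169]
wrist_force: [0.2, -0.5, -0.4]
width: 0.217
time: 18.18
tool_pos: [0.5169, -0.1769, 0.08]
tcp_rot: [1.17, 1.233, -1.17]
wrist_force: [-0.8, -0.6, 0.4]
width: 0.215
time: 18.85
tool_pos: [0.5178, -0.0617, 0.1525]
tcp_rot: [1.171, 1.231, -1.167]
wrist_force: [0.3, -0.2, 0.4]
width: 0.214
t 18.85 p [517.8 -61.7 152.5] stn [ 42.7 -12. ] yawerr 0.006 w 0.214 F [ 0.3 -0.2  0.4]
delta mm [ -27.3 -258.1] -32.5
```

View pics/s14.png

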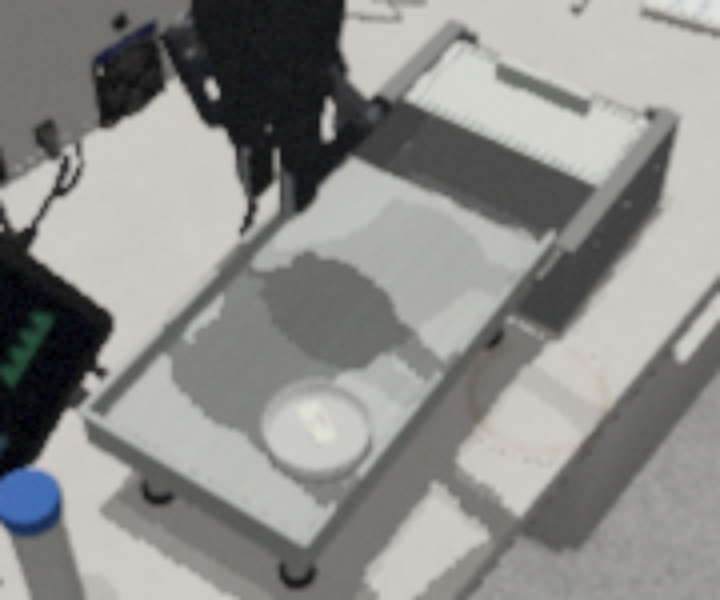

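View pics/t14.png

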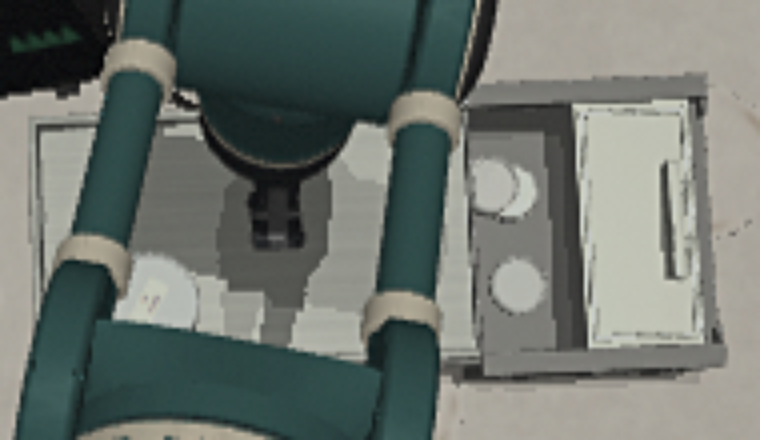

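All three dishes are in the box, with dish a lying on dish b near (492,185). I'll check its height by depth.

Run:
```python
from h import *
p,d=read_camera('top')
c=get_calibration('top');R,_=cv2.Rodrigues(np.array(c['orientation']))
for n,(x,y) in dict(a=(490,183),aL=(480,185),aR=(505,185),b=(528,192),c=(517,285)).items():
    u,v=200+(x+.5)/4-.5,130+(y+.5)/4-.5
    z=d[round(v),round(u)];P=c['eye']+R@(np.linalg.inv(c['K'])@[u,v,1.])*z
    print(n,P.round(3),S(P).round(0))
```

```text
a [ 0.518 -0.202  0.024] [  35. -153.]
aL [ 0.516 -0.195  0.029] [  33. -145.]
aR [ 0.517 -0.211  0.026] [  33. -162.]
b [ 0.514 -0.228  0.017] [  29. -177.]
c [ 0.455 -0.221  0.016] [ -30. -167.]
```

```bash
python3 -m creep '[[200,[-1,-15,0],0],[200,[-4,-30,0],0],[200,[-4,-35,0],0],[200,[-4,-35,0],0],[200,[-4,-35,0],0],[200,[-4,-35,0],0],[200,[-4,-35,0],0],[200,[-3,-30,0],0]]'
python3 -m creep '[[200,[0,-20,0],0],[200,[0,-5,0],0],[200,[0,0,0],0],[200,[0,0,-10],0],[200,[0,0,-10],0],[200,[0,0,-10],0],[200,[0,0,0],0],[200,[0,0,0],0]]'
python3 - <<'E'
from h import *
where(0,-277,79)
p,d=read_camera('scene')
g=cv2.imwrite('pics/s15.png',cv2.resize(p[80:230,210:390],None,fx=4,fy=4)[:600])
E
```

```text
time: 19.67
tool_pos: [0.4878, -0.3158, 0.1503]
tcp_rot: [1.17, 1.233, -1.171]
wrist_force: [1.4, -0.7, 0.9]
width: 0.218
time: 20.33
tool_pos: [0.4878, -0.3361, 0.1181]
tcp_rot: [1.169, 1.239, -1.169]
wrist_force: [-0.2, -0.3, -0.0]
width: 0.219
t 20.33 p [ 487.8 -336.1  118.1] stn [  -3.6 -284.2] yawerr 0.004 w 0.219 F [-0.2 -0.3 -0. ]
delta mm [3.2 7.4] -39.1
```

View pics/s15.png

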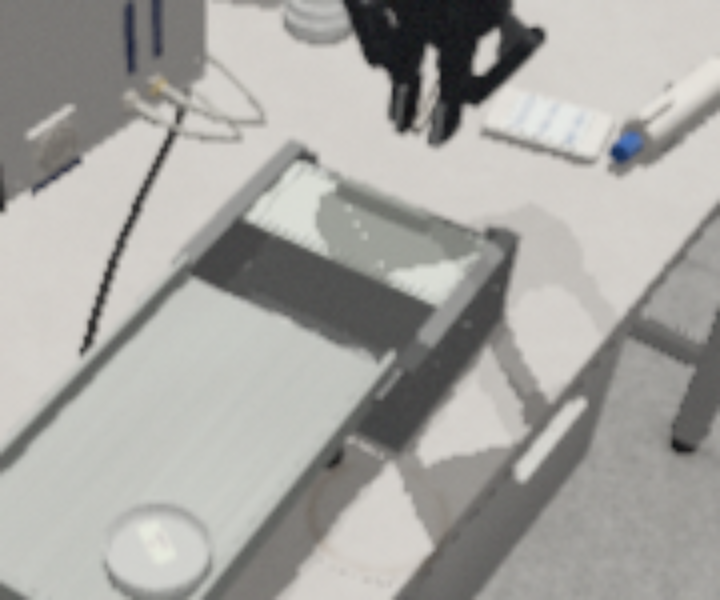

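```bash
python3 -m creep '[[200,[3,1,-13],0],[200,[0,0,-13],0],[200,[0,0,-10],0],[200,[0,0,-3],0],[200,[0,0,0],0],[200,[0,0,0],0],[200,[0,0,0],0],[200,[0,0,0],0]]'
python3 -m creep '[[200,[-0.4,6,0],0],[200,[-0.4,6,0],0],[200,[-0.4,6,0],0],[200,[-0.4,6,0],0],[200,[-0.4,6,0],0],[200,[-0.4,6,0],0],[200,[-0.4,6,0],0],[200,[-0.4,6,0],0]]'
python3 - <<'E'
from h import *
where(0,-200.7,79)
p,d=read_camera('scene')
g=cv2.imwrite('pics/s16.png',cv2.resize(p[80:230,210:390],None,fx=4,fy=4)[:600])
E
```

```text
time: 21.05
tool_pos: [0.4922, -0.3373, 0.0816]
tcp_rot: [1.169, 1.233, -1.169]
wrist_force: [0.7, -0.3, 1.0]
width: 0.218
time: 21.72
tool_pos: [0.4887, -0.2884, 0.0812]
tcp_rot: [1.169, 1.234, -1.169]
wrist_force: [0.2, -1.7, 0.6]
width: 0.218
t 21.72 p [ 488.7 -288.4   81.2] stn [ 1.000e-01 -2.366e+02] yawerr 0.005 w 0.218 F [ 0.2 -1.7  0.6]
delta mm [-2.2 35.9] -2.2
```

View pics/s16.png

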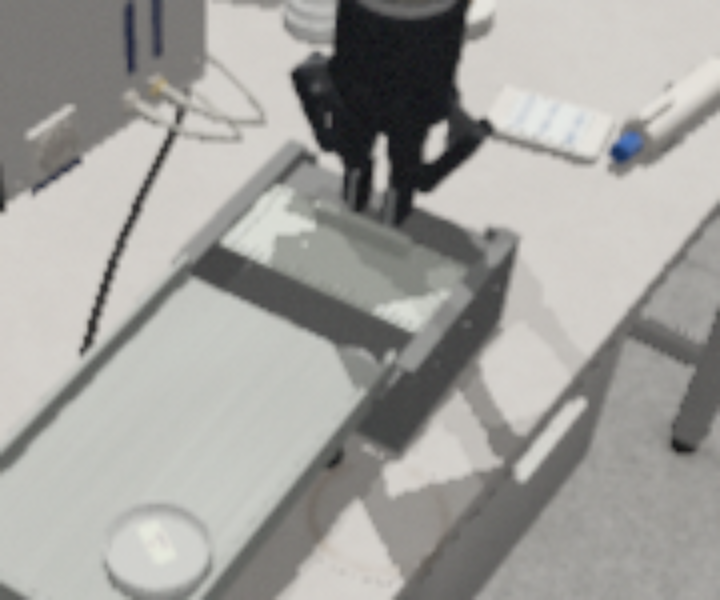

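The lid is closing as the fingers push the rib's far side, around (380,215). About 36 mm to go.

```bash
python3 -m creep '[[200,[-0.3,5,0],0],[200,[-0.3,5,0],0],[200,[-0.3,5,0],0],[200,[-0.3,5,0],0],[200,[-0.3,5,0],0],[200,[-0.3,4,0],0],[200,[0,3,0],0],[200,[0,0,0],0]]'
python3 -m creep '[[200,[0,1.5,0],0],[200,[0,1.5,0],0],[200,[0,1,0],0],[200,[0,1,0],0],[200,[0,1,0],0],[200,[0,0,0],0],[200,[0,0,0],0],[200,[0,0,0],0]]'
python3 - <<'E'
from h import *
where(0,-200.7,79)
E
```

```text
time: 22.43
tool_pos: [0.4865, -0.256, 0.0808]
tcp_rot: [1.169, 1.235, -1.169]
wrist_force: [-0.0, -0.4, 0.1]
width: 0.217
time: 23.1
tool_pos: [0.4866, -0.2509, 0.0808]
tcp_rot: [1.169, 1.234, -1.169]
wrist_force: [-0.5, -0.4, -0.3]
width: 0.213
t 23.1 p [ 486.6 -250.9   80.8] stn [   0.3 -199. ] yawerr 0.006 w 0.213 F [-0.5 -0.4 -0.3]
delta mm [-0.2 -1.7] -1.8
```

```bash
python3 -m creep '[[200,[0,1,0],0],[200,[0,1,0],0],[200,[0,1,0],0],[200,[0,1,0],0],[200,[0,1,0],0],[200,[0,0,0],0],[200,[0,0,0],0],[200,[0,0,0],0]]'
python3 - <<'E'
from h import *
where(0,-200.7,79)
p,d=read_camera('scene')
g=cv2.imwrite('pics/s17.png',cv2.resize(p[90:190,240:360],None,fx=6,fy=6))
E
```

```text
time: 23.77
tool_pos: [0.4868, -0.2504, 0.0812]
tcp_rot: [1.162, 1.228, -1.171]
wrist_force: [-2.3, -15.9, -5.6]
width: 0.216
t 23.77 p [ 486.8 -250.4   81.2] stn [   0.5 -198.6] yawerr 0.004 w 0.216 F [ -2.3 -15.9  -5.6]
delta mm [-0.4 -2.1] -2.2
```

View pics/s17.png

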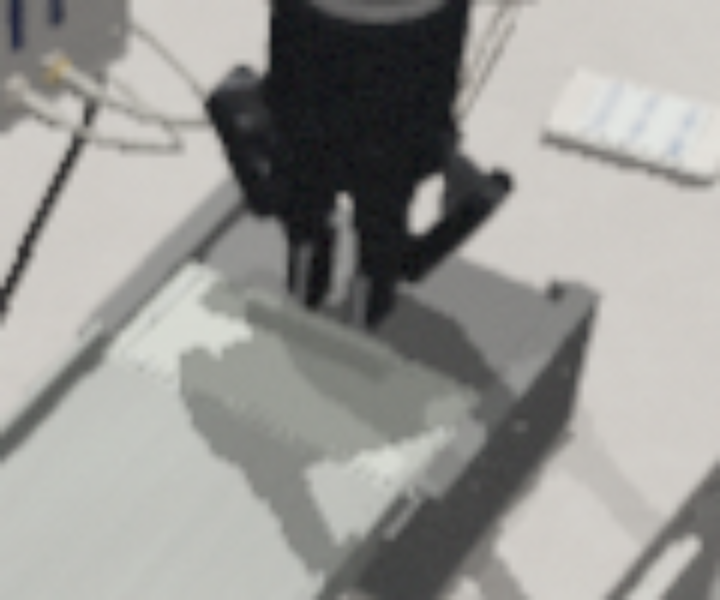

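The lid is flush against the tray end with a 16 N stop force. I'll back off and rise clear.

```bash
python3 -m creep '[[200,[0,-6,0],0],[200,[0,-8,0],0],[200,[0,-6,0],0],[200,[0,0,10],0],[200,[0,0,15],0],[200,[0,0,25],0],[200,[-5,-20,30],0],[200,[-10,-30,20],0]]'
python3 -m creep '[[200,[-10,-40,0],0],[200,[-10,-40,0],0],[200,[-10,-40,0],0],[200,[-10,-40,0],0],[200,[-10,-30,0],0],[200,[0,0,0],0],[200,[0,0,0],0],[200,[0,0,0],0]]'
python3 - <<'E'
from h import *
where()
p,d=read_camera('scene')
cv2.imwrite('pics/s18.png',p)
p,d=read_camera('top')
g=cv2.imwrite('pics/t18.png',cv2.resize(p[130:240,160:390],None,fx=3.4,fy=3.4))
E
```

```text
time: 24.48
tool_pos: [0.4734, -0.3145, 0.1843]
tcp_rot: [1.168, 1.234, -1.165]
wrist_force: [1.0, -0.2, 0.2]
width: 0.217
time: 25.15
tool_pos: [0.4219, -0.5051, 0.1811]
tcp_rot: [1.171, 1.235, -1.169]
wrist_force: [-0.5, 0.3, -0.3]
width: 0.221
t 25.15 p [ 421.9 -505.1  181.1] stn [ -79.5 -449. ] yawerr 0.006 w 0.221 F [-0.5  0.3 -0.3]
```

View pics/s18.png

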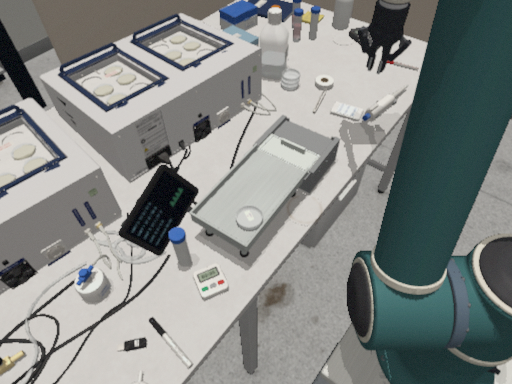

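View pics/t18.png

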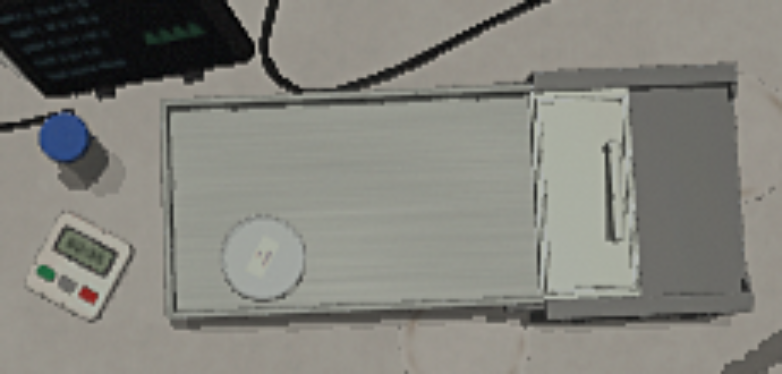

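The lid is against the tray end with no gap, and its rib at (613,190) is back by roughly 10 mm from its start, at about -184 mm. The large dish, tube and timer are unmoved. I'm handing in.

Run:
```python
from h import *
P=ray('top',160+613.5/3.4-.5,130+190.5/3.4-.5,.0885);print('rib',S(P).round(1))
P=ray('top',160+264/3.4-.5,130+258/3.4-.5,.091);print('big',S(P).round(1))
print(finish_job())
```

```text
rib [ 1.000e-01 -1.823e+02]
big [-37.4  62.7]
the job is handed in; nothing more can be done
None
```

I opened the lid, swept the three small dishes into the box one at a time, and pushed the lid shut again. I handed the job in at about 25 s of the 72 s allowed; the hand-in gives no verdict.

- **Lid open:** I pushed it to its end stop. The force rose to about 14 N with no further movement, and the picture showed the mouth uncovered.
- **Dishes:** The top camera showed all three in the box. One lies partly on another, and the highest depth reading on it was about 29 mm above the bench. I did not see the dishes again after the lid closed.
- **Lid shut:** I pushed it to the stop at about 16 N, and the pictures show no gap at the tray end. The rib measured y = -182 mm against -185 mm nominal, which is within my measuring error.
- **Large dish:** It measured (-37.4, 62.7) mm in station axes, against (-37.2, 62.3) mm at the start.
- **Tube and timer:** By eye in the pictures, the tube is upright and both are where they were; I did not measure them again.
- **Arm:** It is well clear and touching nothing.

None of these checks failed.

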